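Slide a tip box into its nest and cam it fast

TASK

A box of pipette tips stands loose on the deck plate in front of two locating nests; the other nest already holds its box, clamped. Push the loose box along the plate, never lifting or tipping it, straight into the empty nest until it stands against the end stop, and only then push that nest's cam lever all the way round until it points back towards you like the lever of the filled nest, so that the cam holds the box against the side fence. Leave the clamped box and the small things round about where they are.

Things in the scene. Friction and masses are not known exactly. Their poses are not given: they have to be found in the camera images.
- tip_box: the loose box of pipette tips to slide home: blue with a clear lid fixed on it, 122 long x 82 wide x 76 mm tall, 0.09 to 0.15 kg. Origin on its underside; y along its length (end faces y = -61, +61 mm), x across it (side faces x = -39, +43 mm), z up. It starts in front of the nests, at most 0.3 rad out of line; when square its x axis points right, that is its yaw is the nest's minus 1.57; it goes in that way round
- nest_seat (a point): the empty nest: the point on the deck's surface where the tip box's origin lies when the box is home. x points into the nest (the way the box slides in), y to its left, z up. With the lever open the box has 4 to 5 mm of sideways play, all to the right of home; the shut cam pushes it left against the fence. The box's near end stays 16 mm outside the fence
- stop_face (a point): middle of the near face of the empty nest's black end stop (22 mm tall, 70 mm wide), 61 mm ahead of nest_seat, 11 mm above the deck
- fence_end (a point): near end of the straight face of the black side fence, on the left of the empty nest: 45 mm before and 39 mm to the left of nest_seat. The fence runs forward from here for 118 mm, 12 mm thick and 22 mm tall; a flare leads outwards before it, to 63 mm before nest_seat
- guide_end (a point): near end of the straight face of the low entry guide (15 mm tall), on the right of the empty nest: 45 mm before and 49 mm to the right of nest_seat; 11 mm thick, 26 mm long, with a flare before it, to 59 mm before nest_seat
- lever (a joint): cam lever on the right of the empty nest, turning about a vertical axis. 0: wide open, arm points straight right (-y of the nest). Grows clockwise seen from above; shut at 1.57, pointing straight back along -x of the nest (stop at 1.60). Starts at 0 to 0.3 and stays where it is left; about 1 N at the grip turns it, a little more where the cam moves the box
- lever_pivot (a point): the lever's vertical axis, at the height of the arm (24 mm above the deck): 10 mm ahead of and 62 mm to the right of nest_seat. The steel arm is 12 mm wide, from 20 to 28 mm above the deck
- lever_grip (a point): centre of the lever's upright black grip post, 16 mm in diameter, from 26 to 52 mm above the deck, 54 mm from the pivot
- deck: fixed aluminium deck plate 330 (x) x 400 (y) x 10 mm; origin under its centre, its top is 10 mm above the bench. Both nests are fixed on it, 190 mm apart side by side, with the same axes
- nest_full: the other nest, of the same shape, with its lever shut; the origin is its seat, axes as nest_seat. It lies to the left or the right of the empty one
- box_full: the tip box of the same kind clamped in the other nest; leave it alone
- vial_a: sample vial with a blue cap, 23 mm across, 54 mm tall, standing at the front right of the deck; origin under its centre
- vial_b: empty sample vial with a black cap, 23 mm across, 54 mm tall, on the bench left of the deck
- bung: rubber stopper, 28 mm across, 24 mm tall, on the bench left of the deck
- dropper: small dropper vial, 18 mm across, 48 mm tall, on the bench left of the deck
- marker: marker pen, 135 mm long, 13 mm thick, lying on the bench at the front left
- petri: petri dish, 91 mm across, 16 mm tall, on the bench right of the deck
- forceps: steel forceps, 127 mm long, lying on the bench right of the deck

How it is judged:
By the outcome, as a careful person would: the job done as asked, in the order asked, and still so for the second after the job is handed in, with the robot touching nothing.
It also fails if it takes over 72 s, if anything falls off the work surface, if the arm or the gripper's body presses on something with over 40 N, if the wrist force passes 120 N, or if a joint passes its speed limit or range.

ROBOT

A 6-joint arm with a two-finger parallel gripper is mounted at the origin on a cart in front of the work surface, level with it; the furniture and walls round the work are solid. World frame = base frame: x ahead of the robot, y to its left, z up, the work surface at z = 0. Lengths are in m, angles in degrees, forces in N, time in s.
With the tool pointing down it reaches from about 0.35 to 0.875 m from the base axis. Payload 4.2 kg.
Tool frame: the origin (TCP) lies midway between the tips of the shut fingers; the grasp point (between the pads) lies 19 mm behind it; y points along the fingers, z is the direction in which the jaws open and shut, and the axes are right-handed (so a half turn about y gives the same grasp; the last joint's range is limited). The gripper opens to 87 mm and grips with 3 to 60 N. Pads are 19 mm wide; open, the fingers measure 117 mm over their backs; the gripper's body (75 mm by 190 mm) begins 51 mm behind the grasp point.
Start: joints at [-60.183, 22.042, 0.453, 0, -68.411, -14.817], TCP at [0.162, -0.604, 0.223] pointing down, gripper open.
Joint ranges: [-179.83, 179.83], [-69.29, 118.12], [-61.27, 80.66], [-181.25, 117.63], [-171.15, -9.14], [-177.46, 177.46]. Speed limits (degrees/s): [159.86, 159.86, 180, 180, 180, 180].

INTERFACE

Orientations are given as [roll, pitch, yaw] about the fixed x, y, z axes, in that order (R = Rz(yaw) Ry(pitch) Rx(roll)).
In Python, from workcell import env gives the robot as it stands. The module is installed in compiled form; this text tells all that it offers. Calls block until the motion is done:
- env.goto(position, orientation): joint-space move of the TCP to a pose.
- env.move_straight(position, rotation=None, rate=0.15, force_limit=None): straight line of the TCP; rotation=None keeps the orientation; rate is the mean speed in m/s. With force_limit (N) it stops when the force on the tool has changed by that much, and returns True; else False.
- env.set_joints(angles): joint-space move.
- env.gripper_to(opening, grasp_force=None): opening from 0.0 (shut) to 1.0 (fully open); grasp_force is the grip in N (None keeps the last); returns when the fingers have stopped.
- env.dwell(seconds).
- env.inverse_kinematics(position, orientation): joint angles nearest the present ones, or None.
- env.read_state(): the state.
- env.grab_frame(name): name is "side" or "top" or "wrist"; returns a dict with "image" (384x512x3 uint8, blue, green, red), "fx", "fy", "cx", "cy" (pixels), "D" ([k1, k2, p1, p2, k3] as OpenCV has them; the pictures are not rectified), "position" and "orientation" of the camera in the world. Camera axes: x right, y up, looking along -z (the intrinsics and any distortion apply to the point x, -y, -z); pixel columns grow to the right and rows downward; lengths in m; the calibration is good to about 2 mm. A picture is of the moment at which its call begins. There is no depth.
A pose or a line that the arm cannot do raises env.Unreachable and nothing moves.
- env.close_job(): hands the job in, once; it reports no verdict.
Trained networks look in a picture, given as the dict that the camera call returned (one of the last four; its "shot" number tells which), for a name from the list of things; names that differ only in an ending like _2 or _b are one class to them, and where a whole thing is asked for, a point or a joint stands for the part that bears it (a point fixed in the world has none). Each returns a list of dicts, best first, with "score" (0 to 1); they miss things now and then, are a little off and sometimes report something else, mostly with a low value. They report only what shows in the picture. A call takes as long as a camera call.
- env.search_frame(picture, thing): "xyz" ([x, y, z] in m, in world coordinates, good to about 4 mm: the middle of the surface that is visible of it).
- env.trace(picture, thing): "mask" (384x512 bool, what is visible of it).
The state is a dict: "clock": time; "joint_positions": joint angles; "qvel": joint speeds; "joint_torque": joint torques, N m; "position": TCP position; "tool_rot": TCP orientation; "force": force on the tool from outside, world axes, zero at the start; "wrist_torque": the same for the moment, N m; "opening": opening from 0.0 (shut) to 1.0 (fully open).
Only numpy, scipy, OpenCV 4.12 (cv2) and the standard library are available. Lean on these libraries where they do the work, as an engineer would, in place of code of your own. Each camera call takes 0.05 s, during which the arm holds its last target.

## Working session

There is one attempt and no reset: what is moved stays moved. The work goes in short steps, each a Python script; the robot and the scene stay as the last script left them, time stands still between calls to the robot, and variables do not carry over. Pictures are saved under pics/ and viewed, and the job is handed in when it is done.

```bash
mkdir -p pics; cat > h.py <<'E'
from workcell import env
import numpy as np, cv2
from scipy.spatial.transform import Rotation as R
def snap(n,fn):
    p=env.grab_frame(n); cv2.imwrite('pics/%s.png'%fn,p['image']); return p
def Rm(p):
    o=np.array(p['orientation'],float)
    return o if o.shape==(3,3) else R.from_euler('xyz',o,degrees=True).as_matrix()
def ray(p,uv,z):
    K=np.array([[p['fx'],0,p['cx']],[0,p['fy'],p['cy']],[0,0,1.]])
    q=cv2.undistortPoints(np.array(uv,float).reshape(-1,1,2),K,np.array(p['D'],float)).reshape(-1,2)
    d=np.c_[q[:,0],-q[:,1],-np.ones(len(q))]@Rm(p).T
    c=np.array(p['position']); return c+d*((z-c[2])/d[:,2])[:,None]
def proj(p,X):
    K=np.array([[p['fx'],0,p['cx']],[0,p['fy'],p['cy']],[0,0,1.]])
    c=(np.atleast_2d(X)-np.array(p['position']))@Rm(p)
    c=c*[1,-1,-1]
    return cv2.projectPoints(c,np.zeros(3),np.zeros(3),K,np.array(p['D'],float))[0].reshape(-1,2)
E
python3 - <<'E'
from h import *
s=env.read_state(); print(s)
for n in ['top','side','wrist']:
    p=snap(n,n+'0'); print(n,p['position'],p['orientation'],p['fx'],p['D'])
    for t in ['tip_box','lever','lever_grip','nest_seat','stop_face','fence_end','guide_end','lever_pivot','nest_full','box_full','vial_a','deck']:
        print(t,[(np.round(d['xyz'],4).tolist(),round(d['score'],2)) for d in env.search_frame(p,t)][:3])
E
```

```text
{'clock': 0.0, 'joint_positions': array([-6.01850186e+01,  2.20899700e+01,  3.77923325e-01, -2.82337804e-02,
       -6.84107485e+01, -1.48150921e+01]), 'qvel': array([ 0.00084189,  0.05305654,  0.04555115, -0.15043942, -0.10047787,
        0.00615565]), 'joint_torque': array([ 1.25851995e-03, -3.90662706e+01,  1.87402761e+01,  4.22007143e+00,
        1.08605315e-02, -1.83449397e-04]), 'position': array([ 0.16159748, -0.60311094,  0.22145722]), 'tool_rot': array([-8.98745775e+01,  6.04063547e-03,  1.49894792e+01]), 'force': array([-0.26347167, -0.18977311, -0.11117204]), 'wrist_torque': array([-0.00891383, -0.04033638, -0.02423399]), 'opening': 1.0045539622075113}
top [ 0.33569236 -0.02610309  0.96896993] [ 12.43764865   0.12837347 -89.1271962 ] 347.9213734828991 [-0.07754437  0.          0.          0.          0.        ]
tip_box [([0.5052, -0.0035, 0.088], 0.56), ([0.416, -0.3498, 0.0198], 0.26)]
lever [([0.664, -0.1561, 0.042], 0.5)]
lever_grip [([0.6643, -0.0881, 0.0305], 0.67)]
nest_seat [([0.6627, -0.0906, 0.0318], 0.96), ([0.547, -0.3303, 0.0052], 0.38)]
stop_face [([0.6628, -
[... 845 characters left out ...]
 0.81)]
fence_end [([0.6606, -0.0396, 0.0269], 0.82)]
guide_end [([0.6608, -0.0437, 0.0239], 0.77)]
lever_pivot [([0.6633, -0.0433, 0.0255], 0.57)]
nest_full [([0.6324, 0.0362, 0.0275], 0.79), ([0.656, -0.0477, 0.0202], 0.59)]
box_full [([0.644, 0.0635, 0.0675], 0.65)]
vial_a [([0.4755, -0.2282, 0.0434], 0.7), ([0.4793, 0.2569, 0.03], 0.48)]
deck [([0.5666, -0.138, 0.0084], 0.9)]
wrist [ 0.09706151 -0.62033004  0.3852727 ] [-1.40530961e+01  3.70049979e-02  1.04958769e+02] 343.6900958729279 [-0.06996195  0.          0.          0.          0.        ]
tip_box []
lever []
lever_grip []
nest_seat []
stop_face []
fence_end []
guide_end []
lever_pivot []
nest_full []
box_full []
vial_a []
deck []
```

View pics/top0.png

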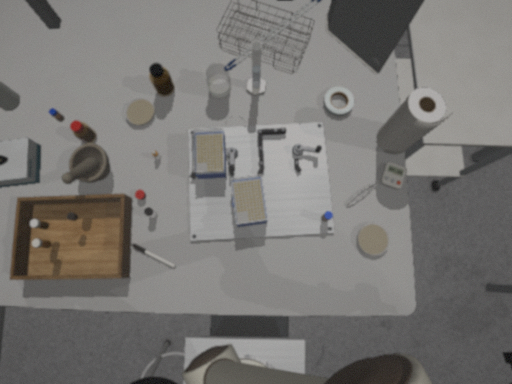

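View pics/side0.png

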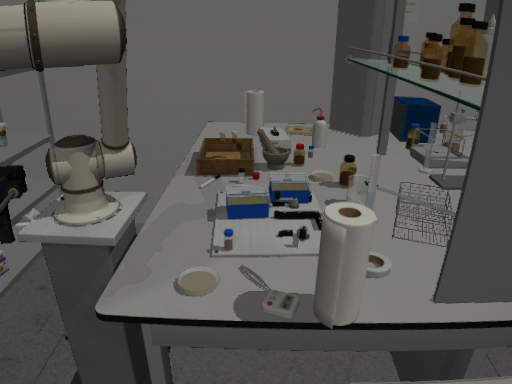

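```bash
python3 - <<'E'
from h import *
im=cv2.imread('pics/top0.png')[112:252,180:345]
cv2.imwrite('pics/topz.png',cv2.resize(im,None,fx=4.8,fy=4.2,interpolation=cv2.INTER_CUBIC) if 0 else cv2.resize(im,None,fx=4.2,fy=4.2,interpolation=cv2.INTER_CUBIC))
im=cv2.imread('pics/side0.png')[165:260,200:335]
cv2.imwrite('pics/sidez.png',cv2.resize(im,None,fx=5.5,fy=5.5,interpolation=cv2.INTER_CUBIC))
E
```

```text
(no output)
```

View pics/topz.png

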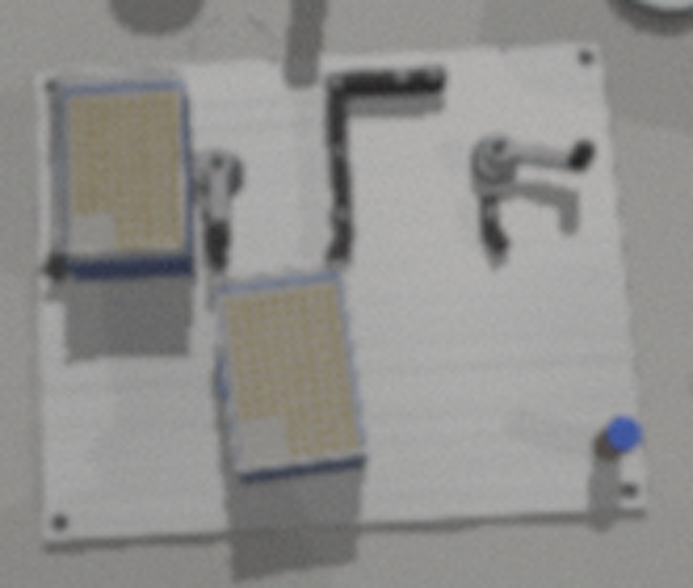

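View pics/sidez.png

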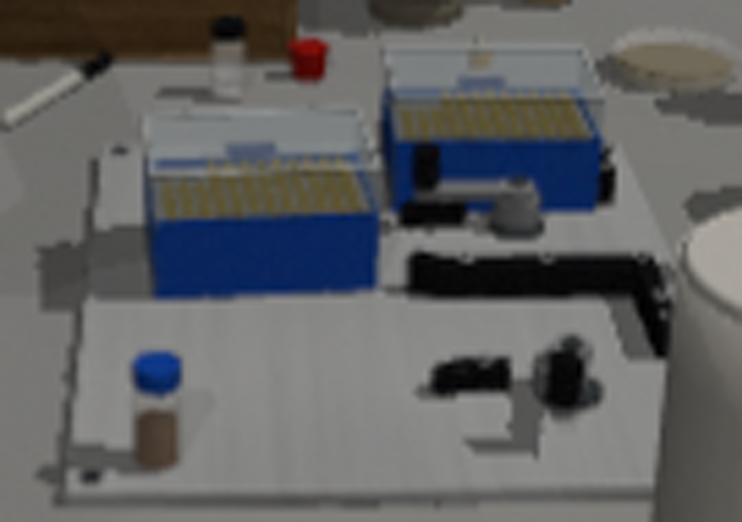

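```bash
python3 - <<'E'
from h import *
p=env.grab_frame('side'); print('towel base',ray(p,[[338,325],[318,320],[360,325]],0.0))
env.goto([0.56,-0.06,0.30],[-90,0,0])
p=snap('wrist','w1'); print(p['position'],p['orientation'],env.read_state()['clock'])
np.save('w1.npy',p,allow_pickle=True)
for t in ['tip_box','lever','lever_grip','nest_seat','box_full','vial_a']:
    print(t,[(np.round(d['xyz'],4).tolist(),round(d['score'],2)) for d in env.search_frame(p,t)][:3])
im=p['image']; cv2.imwrite('pics/w1z.png',cv2.resize(im,(800,600),interpolation=cv2.INTER_CUBIC))
E
```

```text
towel base [[ 0.71311068 -0.47101136  0.        ]
 [ 0.67487117 -0.45740073  0.        ]
 [ 0.75740729 -0.47060099  0.        ]]
[ 0.4929652  -0.06012738  0.46261925] [-1.40470449e+01  5.02008785e-02  8.99016104e+01] 4.4583
tip_box [([0.5091, -0.0061, 0.0879], 0.93)]
lever [([0.6603, -0.1438, 0.0336], 0.87)]
lever_grip [([0.6621, -0.148, 0.0324], 0.69), ([0.3679, 0.2487, 0.007], 0.39)]
nest_seat [([0.6551, -0.0991, 0.03], 0.58)]
box_full []
vial_a [([0.4761, -0.2129, 0.062], 0.71), ([0.4773, 0.2549, 0.016], 0.64)]
```

View pics/w1z.png

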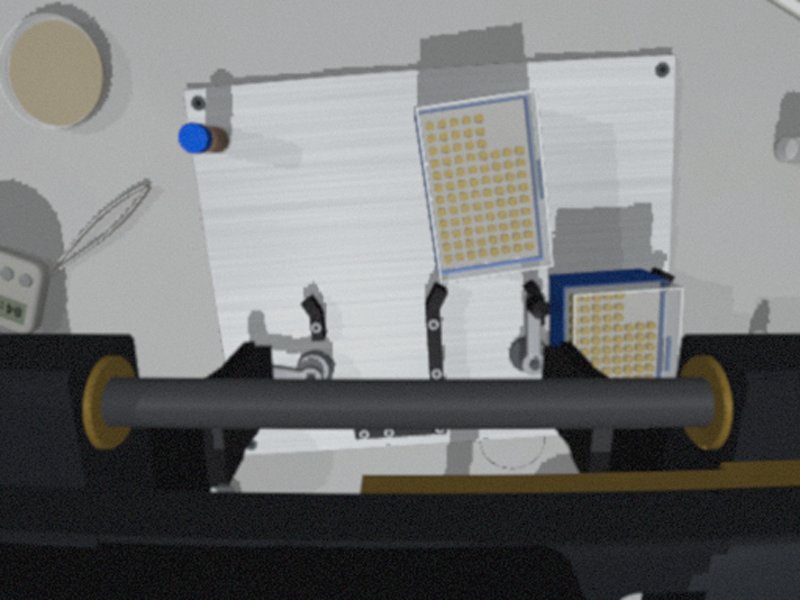

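```bash
python3 - <<'E'
from h import *
env.move_straight([0.72,-0.09,0.28],rate=0.2)
p=snap('wrist','w2'); print(p['position'],p['orientation'],env.read_state()['clock'])
np.save('w2.npy',p,allow_pickle=True)
for t in ['tip_box','lever','lever_grip','nest_seat','box_full']:
    print(t,[(np.round(d['xyz'],4).tolist(),round(d['score'],2)) for d in env.search_frame(p,t)][:3])
im=p['image']; cv2.imwrite('pics/w2z.png',cv2.resize(im,(800,600),interpolation=cv2.INTER_CUBIC))
E
```

```text
[ 0.65268057 -0.08950802  0.44292516] [-1.40556602e+01  4.70090982e-02  8.99644991e+01] 5.775
tip_box [([0.5663, -0.0074, 0.0883], 0.73), ([0.6308, -0.0843, 0.0092], 0.28)]
lever [([0.6645, -0.1563, 0.0393], 0.88)]
lever_grip [([0.6666, -0.1568, 0.0409], 0.58)]
nest_seat [([0.6667, -0.083, 0.0312], 0.59)]
box_full [([0.6445, 0.0941, 0.0847], 0.88)]
```

View pics/w2z.png

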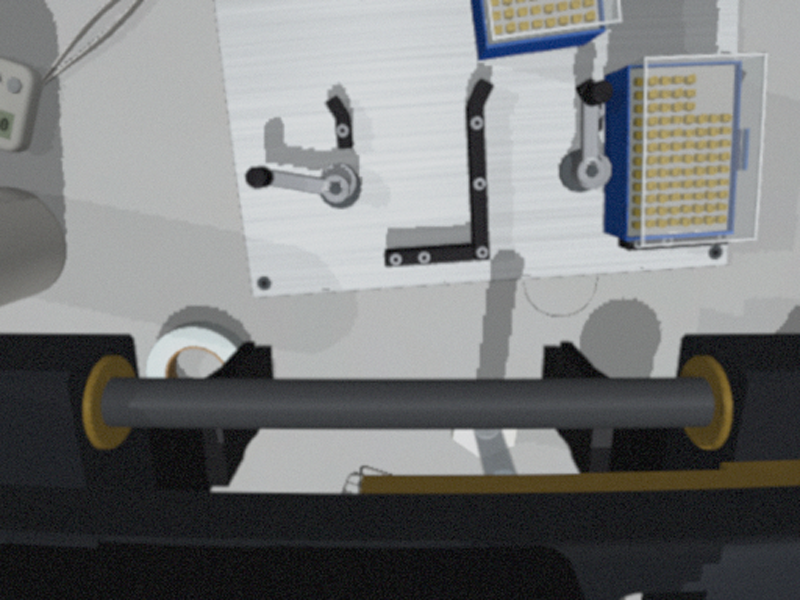

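```bash
python3 - <<'E'
from h import *
im=np.load('w2.npy',allow_pickle=True).item()['image'][40:190,150:330]
cv2.imwrite('pics/w2c.png',cv2.resize(im,None,fx=4,fy=4,interpolation=cv2.INTER_CUBIC))
im=np.load('w1.npy',allow_pickle=True).item()['image'][50:190,250:370]
cv2.imwrite('pics/w1c.png',cv2.resize(im,None,fx=4,fy=4,interpolation=cv2.INTER_CUBIC))
E
```

```text
(no output)
```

View pics/w2c.png

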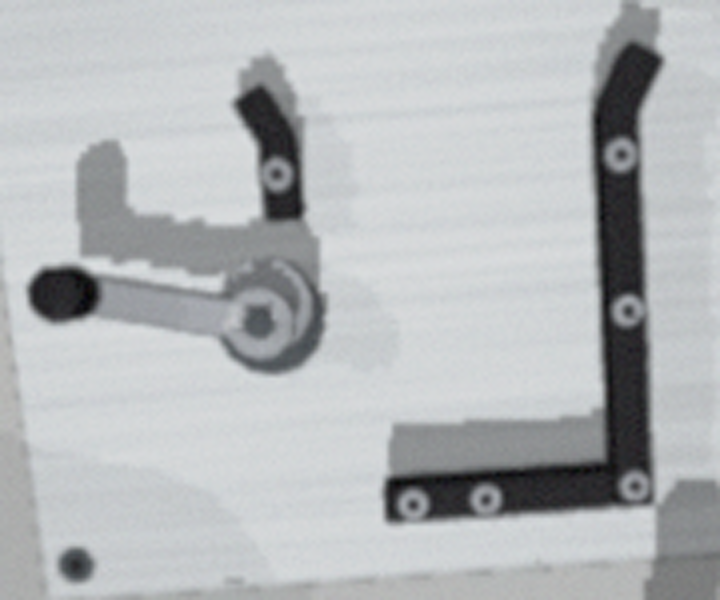

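View pics/w1c.png

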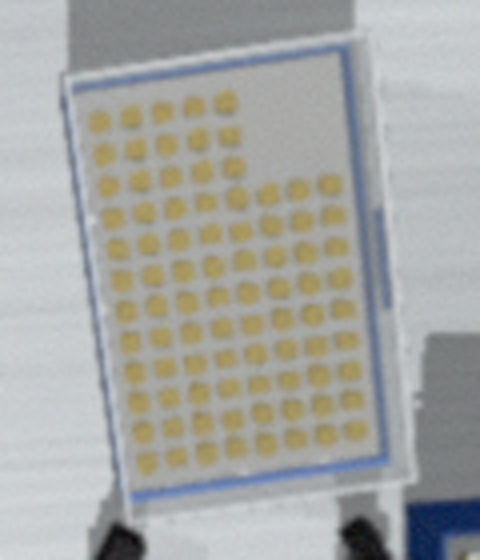

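```bash
python3 - <<'E'
from h import *
p=np.load('w2.npy',allow_pickle=True).item(); q=np.load('w1.npy',allow_pickle=True).item()
f=lambda uv,o:(np.array(uv)+.5)/4-.5+o
def P(uv,z): return ray(p,f(uv,[150,40]),z)
a=P([[597,118],[607,465],[388,480],[601,290]],.032); print('fence kink,corner,stopend,mid',a.round(4))
d=a[1]-a[0]; print('yaw fence',np.degrees(np.arctan2(d[1],d[0])),np.linalg.norm(d)); d=a[1]-a[2]; print('yaw stop',np.degrees(np.arctan2(-d[0],d[1])),np.linalg.norm(d))
print('guide',P([[297,140],[302,217]],.025).round(4)); print('pivot',P([[260,320]],.035)); print('grip',P([[63,293]],.062))
b=ray(q,f([[65,75],[355,37],[413,480],[130,518]],[250,50]),.086); print(b.round(4),b.mean(0))
print([np.linalg.norm(b[i]-b[(i+1)%4]).round(4) for i in range(4)])
for i,j in [(0,3),(1,2)]: 
    d=b[j]-b[i]; print(np.degrees(np.arctan2(d[1],d[0])))
E
```

```text
fence kink,corner,stopend,mid [[ 0.613  -0.0459  0.032 ]
 [ 0.713  -0.0406  0.032 ]
 [ 0.7176 -0.1065  0.032 ]
 [ 0.6614 -0.0436  0.032 ]]
yaw fence 3.0427966417655696 0.10016355469191565
yaw stop 3.9542484850604214 0.06612908641686373
guide [[ 0.6184 -0.1324  0.025 ]
 [ 0.6403 -0.1314  0.025 ]]
pivot [[ 0.66980894 -0.14336476  0.035     ]]
grip [[ 0.66105744 -0.19354035  0.062     ]]
[[ 0.4559 -0.0547  0.086 ]
 [ 0.446   0.021   0.086 ]
 [ 0.5637  0.0428  0.086 ]
 [ 0.5745 -0.0363  0.086 ]] [ 0.50998961 -0.00676632  0.086     ]
[np.float64(0.0764), np.float64(0.1197), np.float64(0.0798), np.float64(0.12)]
8.82656626143224
10.494802727489361
```

```bash
cat >> h.py <<'E'
SEAT=np.array([0.6555,-0.0823]); YAW=3.4
def W(x,y,z):  # nest mm -> world m
    c,s=np.cos(np.radians(YAW)),np.sin(np.radians(YAW))
    return [SEAT[0]+(c*x-s*y)/1e3,SEAT[1]+(s*x+c*y)/1e3,z/1e3]
def N(P):
    P=np.atleast_2d(P)[:,:2]-SEAT; c,s=np.cos(np.radians(YAW)),np.sin(np.radians(YAW))
    return np.c_[c*P[:,0]+s*P[:,1],-s*P[:,0]+c*P[:,1]]*1e3
def O(y): return [-90,0,YAW+y]
E
python3 - <<'E'
from h import *
p=np.load('w2.npy',allow_pickle=True).item()
f=lambda uv,o:(np.array(uv)+.5)/4-.5+o
s=ray(p,f([[620,155],[627,311],[633,487],[413,503],[486,499]],[150,40]),.032); print(N(s))
# deck left edge / far edge for yaw
print(N(ray(p,f([[0,240],[47,597]],[150,40]),.010)), N(ray(p,np.array([[255,297],[720,264]])/1.5625,.01)))
for y in (-90,90):
    print(y,env.inverse_kinematics(W(-150,160,30),O(y)))
print(env.inverse_kinematics(W(-226,-2,30),O(0)), env.inverse_kinematics(W(-44,-80,42),O(-90)))
E
```

```text
[[-29.6947275   45.10105076]
 [ 14.62356003  45.67128345]
 [ 67.03149994  45.90569733]
 [ 67.98708344 -20.79412236]
 [ 68.08265832   1.33455677]]
[[ -18.09405037 -143.33112046]
 [  95.47183762 -142.8215317 ]] [[  97.2275186  -140.62428045]
 [  92.00915614  250.03158785]]
-90 [ 26.46213468  23.70245971 -30.33052711   0.         -35.96701318
 156.93786532]
90 [ 26.46213468  23.70245971 -30.33052711   0.         -35.96701318
 -23.06213468]
[ 8.44603408e+00  1.93077019e+01 -3.85795266e+01 -2.54444375e-14
 -3.21127715e+01 -9.50460341e+01] [  -0.46141562   32.98803367   -9.69708934    0.          -47.31487699
 -176.13858438]
```

```bash
sed -i 's/YAW=3.4/YAW=3.95/' h.py
python3 - <<'E'
from h import *
env.goto(W(-150,165,150),O(90))
print(env.move_straight(W(-150,165,31),rate=0.12,force_limit=8))
f0=env.read_state()['force']
print(env.move_straight(W(-150,52,31),rate=0.05,force_limit=15))
s=env.read_state(); print(s['clock'],s['force']-f0,N(s['position']))
p=snap('top','t1')
env.move_straight(W(-150,62,31),rate=0.1)
env.move_straight(W(-150,62,130),rate=0.2)
p=snap('top','t2');
env.goto(W(-240,-2,150),O(0))
p=snap('wrist','w3'); np.save('w3.npy',p,allow_pickle=True); cv2.imwrite('pics/w3z.png',cv2.resize(p['image'],(800,600),interpolation=cv2.INTER_CUBIC))
print(env.search_frame(p,'tip_box')); print(env.read_state()['clock'])
E
```

```text
False
False
10.75 [-0.16730688 -0.8791809  -0.03556345] [[-150.16006212   52.02344828]]
[{'xyz': [0.4732, -0.0993, 0.0881], 'score': 0.71}]
13.15
```

View pics/w3z.png

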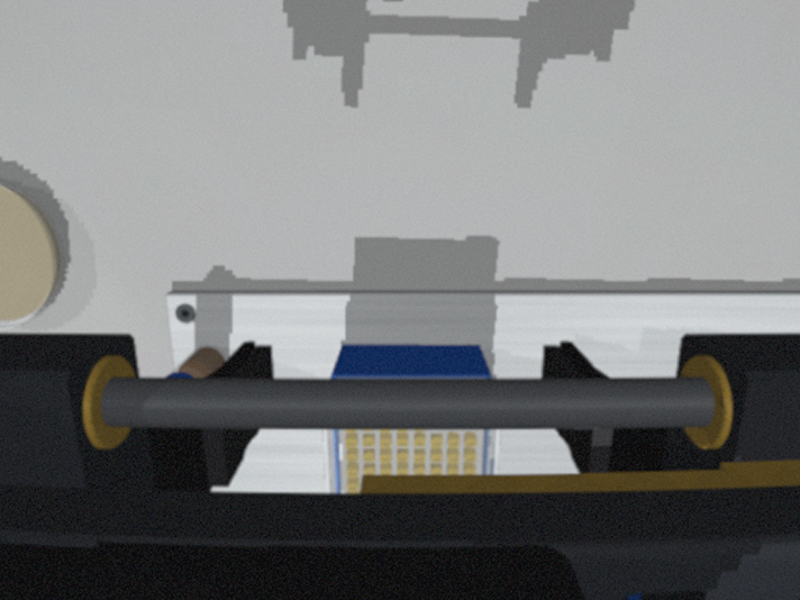

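View pics/t2.png

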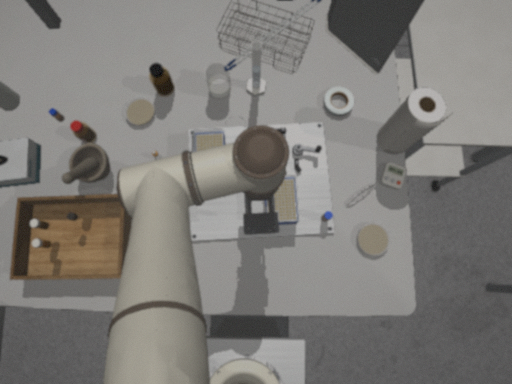

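```bash
python3 - <<'E'
from h import *
p=np.load('w3.npy',allow_pickle=True).item()
im=p['image'][200:320,190:340]; cv2.imwrite('pics/w3c.png',cv2.resize(im,None,fx=5,fy=5,interpolation=cv2.INTER_CUBIC))
print(N(ray(p,np.array([[343,345],[482,345.]])/1.5625-.2,.010)))
E
```

```text
[[-202.24649852  -39.88085161]
 [-202.26854187   42.73410017]]
```

View pics/w3c.png

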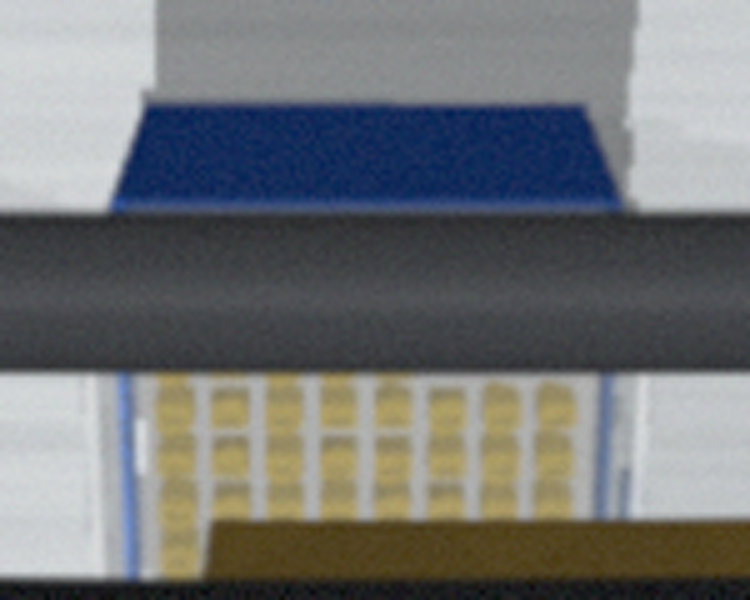

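```bash
python3 - <<'E'
from h import *
env.goto(W(-150,62,130),O(90))
env.move_straight(W(-150,62,31),rate=0.12,force_limit=8)
print(env.move_straight(W(-150,46.3,31),rate=0.03,force_limit=15))
env.move_straight(W(-150,60,31),rate=0.1)
env.move_straight(W(-150,60,120),rate=0.2)
env.goto(W(-240,-4,120),O(0))
env.gripper_to(0.38)
p=snap('wrist','w4'); np.save('w4.npy',p,allow_pickle=True)
im=p['image'][180:320,150:370]; cv2.imwrite('pics/w4c.png',cv2.resize(im,None,fx=3.5,fy=3.5,interpolation=cv2.INTER_CUBIC))
env.move_straight(W(-240,-4,31),rate=0.12,force_limit=8)
f0=env.read_state()['force']
print(env.move_straight(W(-130,-4,31),rate=0.05,force_limit=8))
s=env.read_state(); print(s['clock'],s['opening'],s['force']-f0,N(s['position']))
snap('top','t3');snap('side','s3')
p=snap('wrist','w5'); np.save('w5.npy',p,allow_pickle=True);cv2.imwrite('pics/w5z.png',cv2.resize(p['image'],(800,600),interpolation=cv2.INTER_CUBIC))
E
```

```text
False
False
22.6917 0.3777154156512166 [-1.08639178 -0.04124814 -0.80723025] [[-130.07250147   -3.99976147]]
```

View pics/w4c.png

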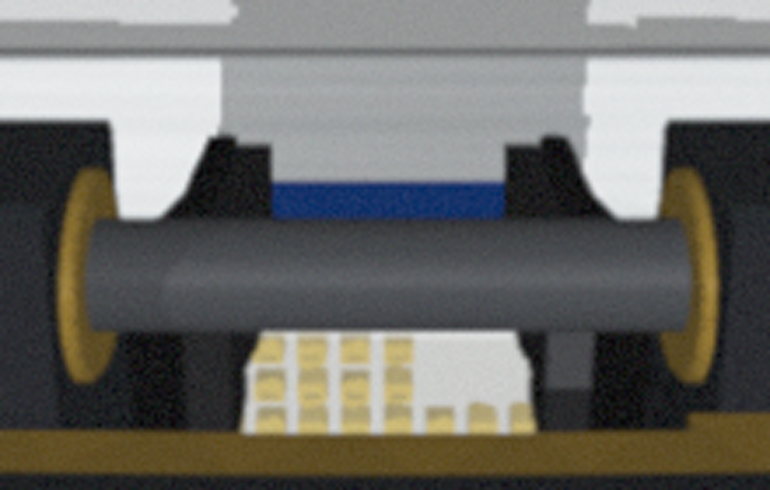

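View pics/w5z.png

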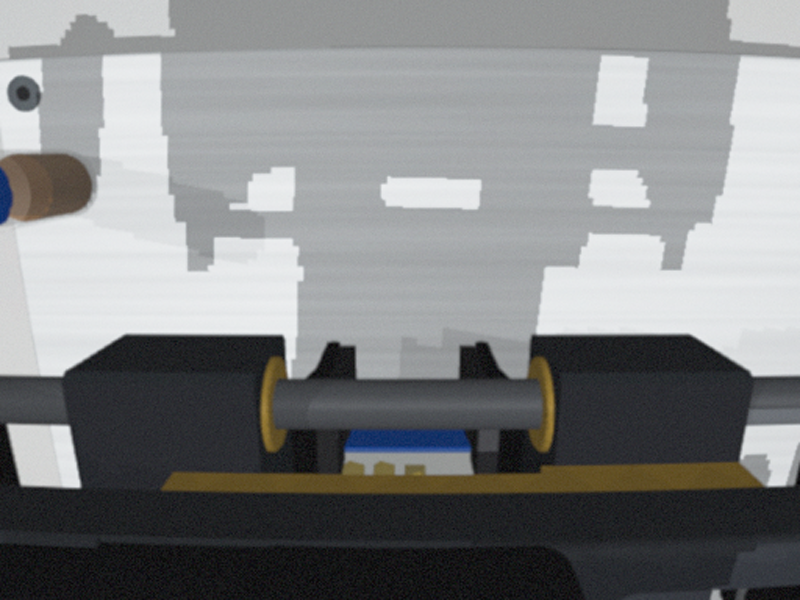

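View pics/s3.png

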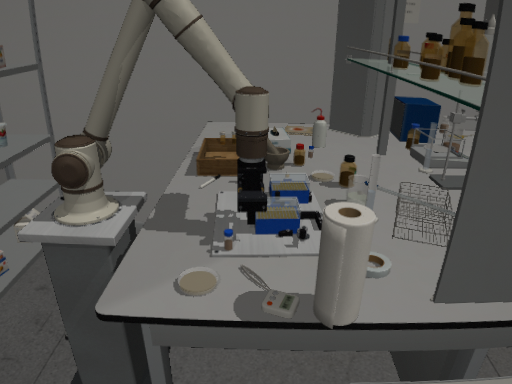

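View pics/t3.png

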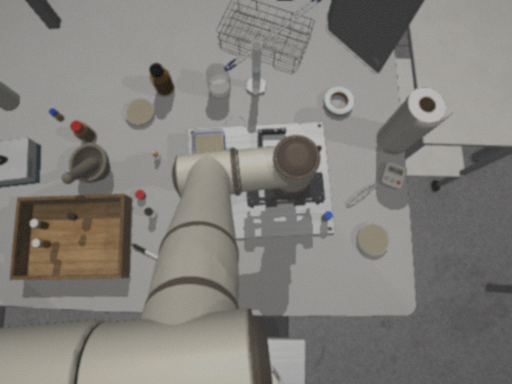

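```bash
python3 - <<'E'
from h import *
f0=env.read_state()['force']
print(env.move_straight(W(-76,-4,31),rate=0.04,force_limit=8))
s=env.read_state(); print(s['force']-f0,N(s['position']))
print(env.move_straight(W(-64,-4,31),rate=0.02,force_limit=8))
s=env.read_state(); print(s['clock'],s['force']-f0,N(s['position']))
env.move_straight(W(-90,-4,31),rate=0.1)
env.move_straight(W(-90,-4,120),rate=0.25)
p=snap('wrist','w6'); np.save('w6.npy',p,allow_pickle=True);cv2.imwrite('pics/w6z.png',cv2.resize(p['image'],(800,600),interpolation=cv2.INTER_CUBIC))
s=snap('side','s4'); cv2.imwrite('pics/s4z.png',cv2.resize(s['image'][165:260,200:335],None,fx=5.5,fy=5.5,interpolation=cv2.INTER_CUBIC))
E
```

```text
False
[-0.17294662  0.23609877 -1.17886766] [[-75.87513308  -4.07995544]]
True
24.775 [-0.07840975 -0.30485164 -0.35163312] [[-71.00991236  -4.08465345]]
```

View pics/w6z.png

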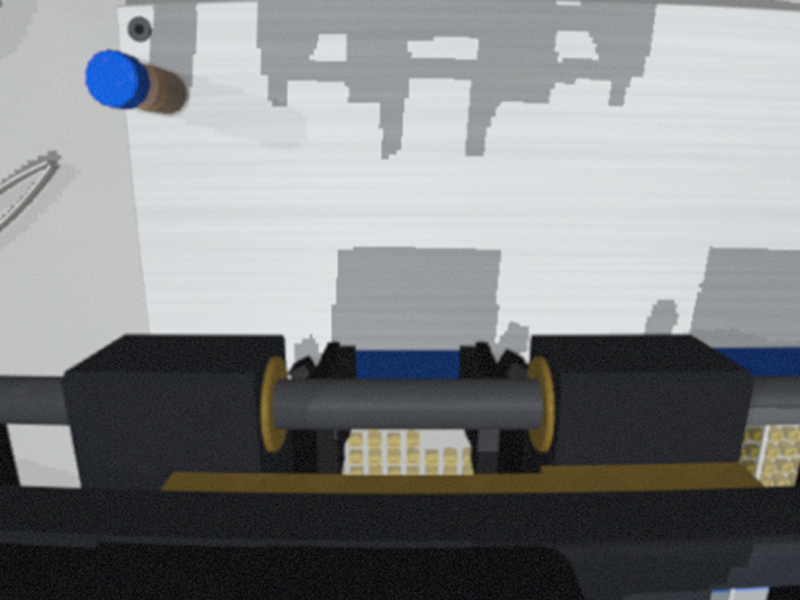

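View pics/s4z.png

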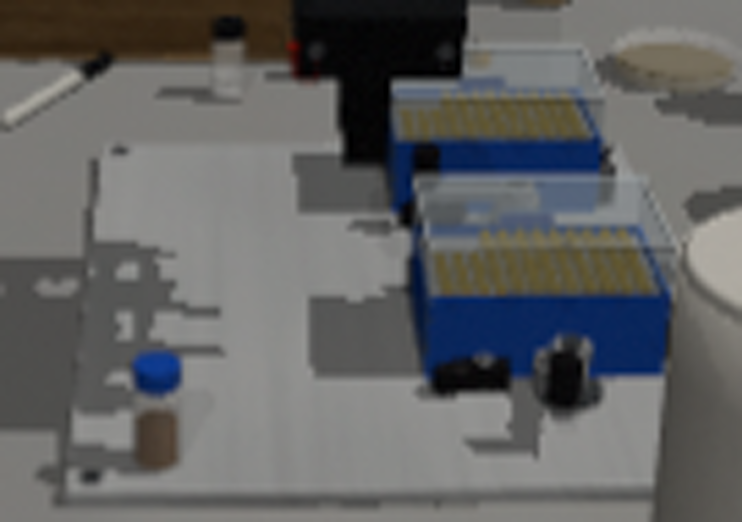

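```bash
python3 - <<'E'
from h import *
g=N([[0.66106,-0.19354]])[0]; print(g, N([[0.6698,-.1434]])); v=g-[10,-62]; th=np.arctan2(-v[0],-v[1]); print(np.linalg.norm(v),th)
def pose(t,gap):
    a=np.array([-np.sin(t),-np.cos(t)]); tt=np.array([-np.cos(t),np.sin(t)])
    q=np.array([10,-62])+54*a-tt*(17.5+gap); return q, 180-np.degrees(t)
for t,gap in [(th,20),(th,1),(1,0),(1.6,0)]:
    q,y=pose(t,gap); print(q,y,env.inverse_kinematics(W(*q,44),O(y)))
E
```

```text
[  -2.11607599 -111.35875997] [[ 10.05710198 -61.93992815]]
50.82407385546495 0.2407102506847668
[  33.54564097 -123.38283792] 166.20831855022683 [-3.52594770e+00  4.00555277e+01  4.95765582e+00  2.54444375e-14
 -5.49021281e+01  8.36842662e+01]
[  15.09343184 -118.85338118] 166.20831855022683 [-3.35226475e+00  3.84623305e+01  1.69687873e+00  2.54444375e-14
 -5.32345482e+01  8.35105833e+01]
[ -25.98414283 -105.90206675] 122.70422048691768 [ -2.67592883  34.95198004  -5.40725857   0.         -49.64076138
  39.33014932]
[-44.4879662  -77.91576385] 88.32675277906827 [ -0.30604603  32.82747466  -9.64735039   0.         -47.52517495
   2.5827988 ]
```

```bash
python3 - <<'E'
from h import *
def pose(t,gap):
    a=np.array([-np.sin(t),-np.cos(t)]); tt=np.array([-np.cos(t),np.sin(t)])
    q=np.array([10,-62])+54*a-tt*(17.5+gap); return q, 180-np.degrees(t)
t0=0.24
q,y=pose(t0,22)
env.gripper_to(0.0)
env.goto(W(*q,140),O(y))
print(env.move_straight(W(*q,44),rate=0.15,force_limit=6))
f0=env.read_state()['force']
for t in [t0]+list(np.linspace(.24,1.5,8)[1:])+[1.57,1.63]:
    q,y=pose(t,0.)
    r=env.move_straight(W(*q,44),O(y),rate=0.05,force_limit=10)
    s=env.read_state(); print(round(t,2),r,(s['force']-f0).round(2),N(s['position']).round(1)-q.round(1),round(s['clock'],1))
    if r: break
E
```

```text
False
0.24 False [0.12 0.74 0.76] [[-0.2  0.1]] 30.5
0.42 False [-0.02  0.95  0.25] [[0. 0.]] 30.9
0.6 False [ 0.13  0.39 -0.45] [[0.1 0. ]] 31.2
0.78 False [0.63 0.5  0.32] [[0.2 0. ]] 31.6
0.96 False [0.68 1.12 1.34] [[ 0.3 -0.1]] 31.9
1.14 False [1.02 0.32 0.38] [[ 0.3 -0.1]] 32.3
1.32 False [0.4  0.38 0.7 ] [[ 0.1 -0.2]] 32.6
1.5 False [-0.49  0.17  0.97] [[-0.2 -0.1]] 33.0
1.57 False [ 0.44  0.03 -0.03] [[-0.2 -0.2]] 33.2
1.63 False [ 1.19 -4.69 -0.15] [[ 0.  -1.8]] 33.5
```

```bash
python3 - <<'E'
from h import *
s=env.read_state(); print(s['force'])
n=N(s['position'])[0]
env.move_straight(W(n[0],n[1]-15,44),rate=0.1)
env.move_straight(W(n[0],n[1]-15,200),rate=0.25)
env.goto([0.72,-0.09,0.28],[-90,0,0])
p=snap('wrist','w7'); np.save('w7.npy',p,allow_pickle=True); cv2.imwrite('pics/w7z.png',cv2.resize(p['image'],(800,600),interpolation=cv2.INTER_CUBIC))
p=snap('side','s7'); cv2.imwrite('pics/s7z.png',cv2.resize(p['image'][165:260,200:335],None,fx=5.5,fy=5.5,interpolation=cv2.INTER_CUBIC))
print(env.read_state()['clock'])
E
```

```text
[ 1.28453793 -5.46551209 -0.39560454]
36.1917
```

View pics/w7z.png

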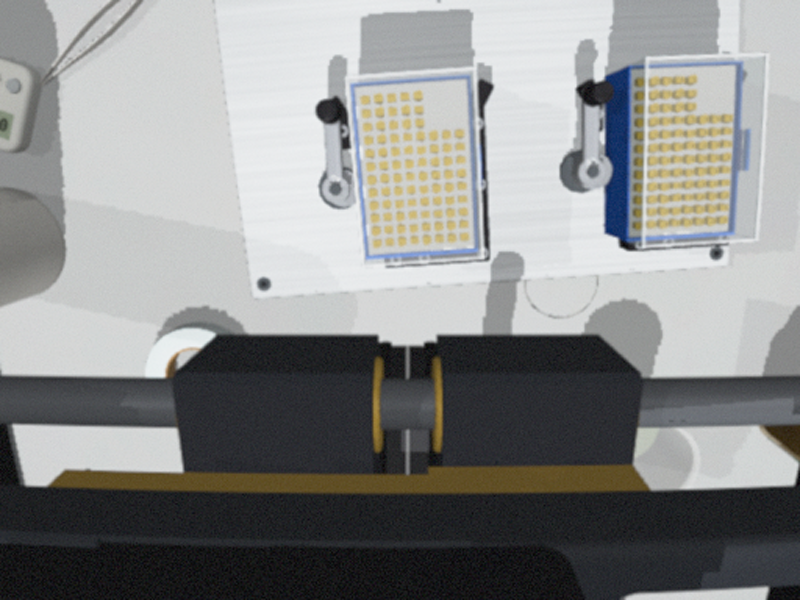

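View pics/s7z.png

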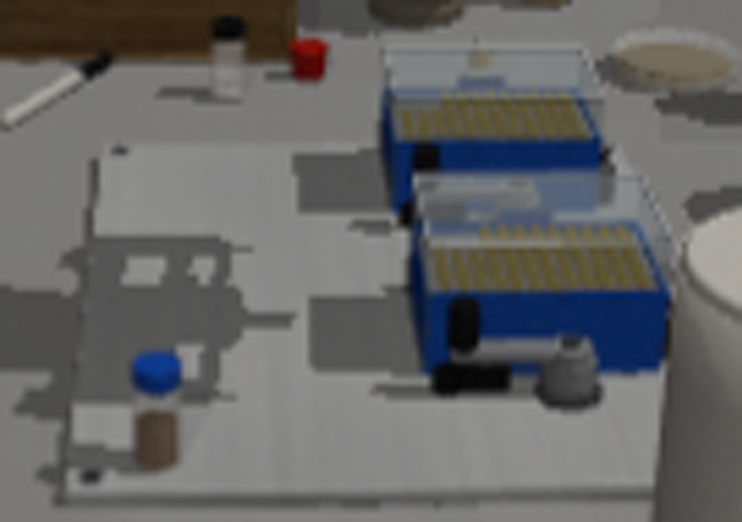

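```bash
python3 - <<'E'
from h import *
p=np.load('w7.npy',allow_pickle=True).item()
P=lambda uv,z:N(ray(p,(np.array(uv,float)+.5)/1.5625-.5,z))
b=P([[347,75],[475,66],[490,258],[367,264]],.086); print(b.round(1),b.mean(0))
c=P([[646,57],[768,53],[757,239],[640,246]],.086); print(c.round(1),c.mean(0))
for piv,gr in [([337,188],[328,109]),([593,169],[597,92])]:
    a=P([piv],.035)[0]; g=P([gr],.062)[0]; v=g-a; print(a,g,np.linalg.norm(v),np.arctan2(-v[0],-v[1]))
im=p['image'][30:180,190:330]; cv2.imwrite('pics/w7c.png',cv2.resize(im,None,fx=4,fy=4,interpolation=cv2.INTER_CUBIC))
E
```

```text
[[-60.7 -41.3]
 [-60.5  38.9]
 [ 61.8  43.7]
 [ 60.2 -39. ]] [0.20234052 0.5919919 ]
[[-60.3 147.5]
 [-60.2 228.8]
 [ 60.5 228.6]
 [ 60.3 145.8]] [7.59873886e-02 1.87660387e+02]
[ 10.2975142  -60.95029588] [-43.65156418 -58.4231502 ] 54.00823569670136 1.6176052763540099
[  8.97378003 130.43272311] [-43.04105483 124.1240536 ] 52.39601470129243 1.450099882943176
```

View pics/w7c.png

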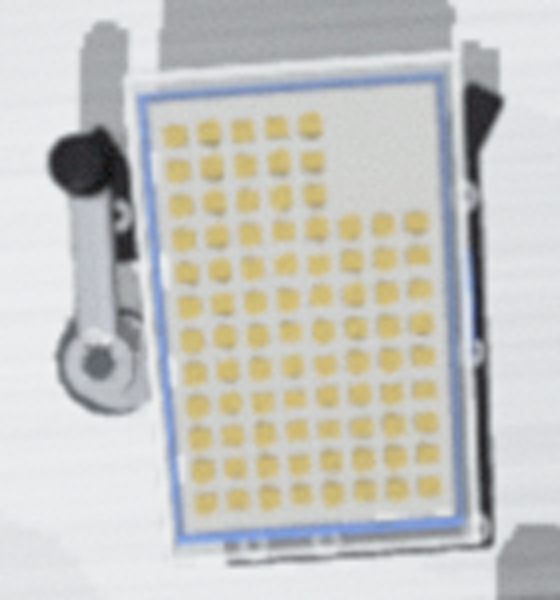

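```bash
python3 - <<'E'
from h import *
p=np.load('w7.npy',allow_pickle=True).item(); im=p['image'].astype(int)
# yellow tips
m=((im[...,2]-im[...,0])>45).astype(np.uint8)
big=cv2.resize(p['image'],None,fx=4,fy=4,interpolation=cv2.INTER_CUBIC).astype(int)
m=((big[...,2]-big[...,0])>60).astype(np.uint8); m[700:]=0
n,l,st,ce=cv2.connectedComponentsWithStats(m)
ok=(st[:,4]>60)&(st[:,4]<700); ce=(ce[ok]+.5)/4-.5
print(len(ce))
for lo,hi in [(200,320),(390,480)]:
    c=ce[(ce[:,0]>lo)&(ce[:,0]<hi)]; 
    X=N(ray(p,c,.07)); print(len(X))
    # fit yaw: maximise grid alignment
    from itertools import product
    best=[]
    D=(X[:,None]-X[None]).reshape(-1,2); L=np.linalg.norm(D,axis=1); D=D[(L>6)&(L<110)]
    a=np.degrees(np.arctan2(D[:,1],D[:,0])); a=(a+45)%90-45; L=np.linalg.norm(D,axis=1)
    k=(abs(a)<5)&(L>40); print('yaw rel',np.average(a[k]),np.median(a[k]),k.sum(), 'x-only', end=' ')
    for ax in (0,1):
        kk=(abs(D[:,1-ax])<.09*L)&(L>40); d=D[kk]; d=d*np.sign(d[:,ax])[:,None]
        print(np.median(np.degrees(np.arctan2(d[:,1],d[:,0]))), end=' ')
    print(X.min(0),X.max(0))
E
```

```text
174
87
yaw rel 0.050168705581836726 0.04414453565365051 448 x-only 0.0411039498959069 90.11609095583968 [-47.45014218 -32.48537182] [48.83737131 28.59768664]
87
yaw rel 0.03581065902451914 0.0038830818148198887 448 x-only -0.0030091111669385395 90.0750697747041 [-47.78233332 150.3754703 ] [ 48.44321331 212.50213551]
```

```bash
python3 - <<'E'
from h import *
p=snap('top','t9')
for t in ['vial_a','petri','marker']: print(t,[(np.round(d['xyz'],3).tolist(),round(d['score'],2)) for d in env.search_frame(p,t)][:2])
env.close_job()
E
```

```text
vial_a [([0.471, -0.212, 0.065], 0.47)]
petri [([0.416, -0.351, 0.021], 0.83)]
marker []
the job is handed in; nothing more can be done
```

I slid the tip box into the empty nest until it met the end stop, then pushed the cam lever round until it met its own stop. The job is handed in after about 36 s of robot time.

**How:** I pushed the box from the left with two spread fingers to square it and line it up. Then I pushed its near end forward until the force rose. The shut fingers turned the lever clockwise until it resisted with about 5 N. The box was never gripped or lifted.

**Checks that agreed:**
- **Box position:** the tip grid is parallel to the clamped box's grid to about 0.05°, and in line with it lengthways to about 0.4 mm.
- **Lever:** it reads about 1.6 rad and points back like the lever of the filled nest.
- **Vial and petri dish:** the vial at the front right and the petri dish are within a few mm of where they were first seen.

**Checks that disagreed or were missing:**
- **Lateral spacing:** the two boxes measured about 188.6 mm apart instead of 190 mm. That is close to the camera calibration limit, and not on the loose side.
- **Box angle from lid corners:** corners picked by eye suggested 1–2° of turn. The finer tip-grid fit did not confirm this.
- **End stop:** the face measured about 66 mm from the fence to its free end, where the given sizes imply 74 mm. I did not use that measurement.
- **Marker:** the network missed it in the last top picture. It shows unmoved in the side picture taken after the lever was shut.
- **Other small things:** I did not measure the forceps, bung, dropper or second vial afterwards. The arm did not go near them.

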